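Seat the chamber plate on the pins of a recording stage

ROBOT

A 6-joint arm with a two-finger parallel gripper is mounted at the origin on the work surface. World frame = base frame: x ahead of the robot, y to its left, z up, the work surface at z = 0. Lengths are in m, angles in rad, forces in N, time in s.
With the tool pointing down it reaches from about 0.375 to 0.9 m from the base axis. Payload 3.1 kg.
Tool frame: the origin (TCP) lies at the very end of the fingers, on their centre line; the grasp point (between the pads) lies robot.grasp_offset behind it (robot.grasp_offset is the distance from the TCP to the grasp point, in m); z points along the fingers, y is the direction in which the jaws open and shut (so a half turn about z gives the same grasp; the last joint's range is limited). The gripper opens to 87 mm and grips with 3 to 60 N. Pads are 19 mm wide; open, the fingers measure 117 mm over their backs; the gripper's body (75 mm by 190 mm) begins 51 mm behind the grasp point.
Start: joints at [1.073, 0.527, 1.433, -0, 1.181, -0.178], TCP at [0.196, 0.593, 0.223] pointing down, gripper open.
Joint ranges: [-3.08, 3.08], [-0.75, 2.2], [0.22, 2.44], [-1.43, 4.57], [0, 2.65], [-2.85, 2.85]. Speed limits (rad/s): [2.79, 2.79, 3.14, 3.14, 3.14, 3.14].

INTERFACE

Orientations are given as a unit quaternion [x, y, z, w].
In Python, from rig import robot gives the robot as it stands.
- The arm moves only by the tool drive_tool, never from a script. Its argument "targets" is one flat list of numbers, 6 for each row, row after row: the shift along the tool's x, y, z in cm, then the turn, a rotation vector about the tool's x, y, z in degrees. A call has 1 to 12 rows; each row is the pose to reach, as a shift and turn from the pose commanded when the call began, along the tool's axes at that moment; what a row does not reach only later rows make up. A row lasts 1/12 s, in which the tool goes at most 41.7 mm and 7.16 degrees, less where a joint would pass 70% of its speed; a pose out of reach is approached as far as the arm can. A call with a gripper value outside its range is refused whole. "grip" is the gripper command: -1 is fully open, 1 is shut, values between are in proportion, set as the call begins (left out, the last holds). The fingers move at their own pace and stop on an object; "squeeze" is the grip in N (left out, the last holds). Time passes only in rows, so rows that repeat a pose let the fingers close. It gives the time, the measured TCP pose, the force and the opening at its end, in the units of the state.
- robot.get_obs(): the state, without advancing time (a new reading comes with each control period).
- robot.camera(name): name is "side" or "top"; returns (picture, depth): 480x640x3 uint8, red, green, blue; 480x640 float32, m along the optical axis (not along the pixel's ray), 0 where there is no reading.
- robot.calibration(name): a dict with "mtx" (3x3 intrinsics, pixels), "R" (3x3) and "t" (3): a world point X has camera coordinates R X + t. Camera axes: x right, y down, z forward; pixel columns grow to the right and rows downward; lengths in m; the calibration is good to about 2 mm. A picture is of the moment at which its call begins. calibration takes no time and is no camera call.
- robot.hand_in(): hands the job in, once; it reports no verdict.
The state is a dict: "time": time; "q": joint angles; "joint_velocities": joint speeds; "joint_torque": joint torques, N m; "position": TCP position; "tool_rot": TCP orientation; "ft_force": force on the tool from outside, world axes, zero at the start; "moment": the same for the moment, N m; "grip_width": finger opening in m.
Only numpy, scipy, OpenCV 4.12 (cv2) and the standard library are available. Lean on these libraries where they do the work, as an engineer would, in place of code of your own. Each camera call takes 0.05 s, during which the arm holds its last target.

TASK

Without picking it up, push the loose metal chamber plate along the raised deck of the recording stage until its two holes drop over the two locating pins and it lies flat, fully down on the lower seat. Only push it with the fingertips: never lift or tip it, and leave the glassware and other things on the bench where they are.

Things in the scene. Friction and masses are not known exactly. Their poses are not given: they have to be found in the camera images.
- stage: Dark steel recording stage, fixed, turned up to 0.25 rad. Origin: on the bench top, directly below the seat's centre. z up; the plate is slid along its +y. Seat (pale grey lower floor with the pins): 21 mm above the bench, y -66 to +80 mm, x -85 to +51 mm. No walls but the fence at +x. Two levelling feet stick out to x = -109 mm, 22 mm high.
- deck (a point): Centre of the stage's raised flat deck, 30 mm above the bench, at x = -17, y = -158 mm of the stage. The deck spans y -250 to -66 mm, x -85 to +51 mm of the stage; at y = -66 it steps down 9 mm to the seat.
- fence (a point): On the inner face of the straight side fence, at its top (44 mm above the bench), at x = +51, y = -85 mm of the stage. The fence is 16 mm thick and runs along y from -250 to +80 mm. It squares the plate: a plate lying against it and slid along +y meets the pins with its holes in line (1 mm is left between seated plate and fence).
- pin_a (a point): Foot centre, at seat level (21 mm above the bench), of the upright locating pin at x = -34, y = 0 mm in the stage frame. Both pins are brass, 10 mm in diameter, 8 mm high (tops 1 mm below deck level), the upper 4 mm tapering to a 5 mm wide blunt tip.
- pin_b (a point): The same for the other pin, at x = +34, y = 0 mm in the stage frame.
- plate: Loose aluminium chamber plate, 0.25 to 0.45 kg, 100 mm (its x) by 120 mm (its y) by 6 mm. Origin: centre of its underside. It starts flat on the deck, turned up to 0.2 rad from the stage's axes, 12 to 40 mm off its seated line in x and 125 to 170 mm short of home in y. Home: axes as the stage's, origin 21 mm above the stage's origin. A round steel chamber, 46 mm wide, stands at y = -26 mm.
- near_lip (a point): Middle of the top of the upright lip along the plate's whole -x edge: 6 mm thick, outer face at x = -50 mm, top 26 mm above the plate's underside. Good to push against.
- rear_lip (a point): The same for the lip along the plate's -y edge, outer face at y = -60 mm. The plate's centre of mass lies about 14 mm behind its middle (towards this lip), so it stays level while bridging from deck to pin tops. 6 mm short of home its rear edge drops off the deck; 6 mm more sliding lets the holes fall over the pins.
- hole_a (a point): Centre of the plate's 12.5 mm through hole at x = -34, y = 0 mm of the plate, on its underside. It belongs on pin_a.
- hole_b (a point): Centre of the plate's other 12.5 mm through hole at x = +34, y = 0 mm of the plate, on its underside. It belongs on pin_b.
- beaker: Bystander: open glass beaker, 68 mm wide, 85 mm high, beyond the fence. Origin: centre of its underside.
- jar: Bystander: white jar, 48 mm wide, 62 mm high, standing off the deck's -y end. Origin: centre of its underside.
- vial: Bystander: small amber vial, 26 mm wide, 48 mm high, on the bench on the -x side of the seat. Origin: centre of its underside.
- driver: Bystander: screwdriver, 170 mm long, lying on the bench. Origin: under its middle.
- soap: Bystander: white bottle, 62 mm wide, 150 mm high. Origin: centre of its underside.
- tipbox: Bystander: box of pipette tips, 120 by 85 by 63 mm. Origin: centre of its underside.

How it is judged:
At the end, for the whole second after the job is handed in: Both holes of the plate lie over their pins (each centre within 2.5 mm), the plate is down on the seat (within 1.5 mm) and level (within 0.025 rad), and at rest (horizontal distance between hole_a and pin_a below 0.0025 m and horizontal distance between hole_b and pin_b below 0.0025 m and z of plate in the frame of stage below 0.0225 m and angle between plate's own z axis and vertical below 0.025 rad and linear speed of plate below 0.01 m/s); the robot touches nothing.
It fails at once if the plate is lifted more than 6 mm above the deck (z of plate in the frame of stage above 0.036 m).
It fails at once if the plate is tipped by more than 0.3 rad (angle between plate's own z axis and vertical above 0.3 rad).
It fails at once if the beaker, jar, vial, screwdriver, bottle or tip box is moved more than 20 mm (distance of any of beaker, jar, vial, driver, soap, tipbox from where it was at the start of the episode above 0.02 m).
It also fails if it takes over 45 s, if anything falls off the work surface, if the arm or the gripper's body presses on something with over 40 N, if the wrist force passes 120 N, or if a joint passes its speed limit or range.

## Working session

There is one attempt and no reset: what is moved stays moved. The work goes in short steps, Python scripts to look and compute and a tool call to move; the robot and the scene stay as the last step left them, time stands still between calls to the robot, and variables do not carry over. Pictures are saved under pics/ and viewed, and the job is handed in when it is done.

Besides the shell and the picture viewer there is one more tool, called after "Emit:" by a JSON object that holds its "op" and its "data". drive_tool: Moves the arm, as the interface text tells. Its arguments: {"type":"object","properties":{"targets":{"type":"array","items":{"type":"number"}},"grip":{"type":"number"},"squeeze":{"type":"number"}},"required":["targets"]}

```bash
ls; mkdir -p pics
python3 - <<'E'
from rig import robot
import cv2,numpy as np
print(robot.get_obs(), robot.grasp_offset)
for n in ("top","side"):
    p,d=robot.camera(n); cv2.imwrite(f"pics/{n}0.png",p[:,:,::-1]); np.savez(f"pics/{n}0.npz",p=p,d=d)
    c=robot.calibration(n); print(n,c)
E
```

```text
pics
{'time': 0.0, 'q': array([ 1.07352983e+00,  5.28447821e-01,  1.43388358e+00, -2.17172239e-05,
        1.18138541e+00, -1.78495822e-01]), 'joint_velocities': array([-0.00037317, -0.00049543, -0.00060731,  0.00102681, -0.00129268,
        0.00103111]), 'joint_torque': array([-3.33679282e-04, -4.40032518e+01, -1.76594782e+01,  6.30712160e-02,
        5.82815974e-02, -1.91492177e-04]), 'position': array([0.19550091, 0.59287813, 0.22158885]), 'tool_rot': array([ 1.58707196e-01,  9.87325123e-01, -1.00535608e-03, -3.42593534e-04]), 'ft_force': array([-0.19499142,  0.85746159,  0.8104195 ]), 'moment': array([ 0.00551241, -0.04572948,  0.01512617]), 'grip_width': 0.08724341296340116} 0.0187
top {'mtx': array([[554.61866294,   0.        , 316.60117036],
       [  0.        , 554.61866294, 241.85286767],
       [  0.        ,   0.        ,   1.        ]]), 'R': array([[ 0.01997966, -0.99958461, -0.02077046],
       [-0.99714895, -0.0184104 , -0.07317804],
       [ 0.07276525,  0.02217331, -0.99710258]]), 't': array([0.08020026, 0.54916382, 1.03665064])}
side {'mtx': array([[489.43340495,   0.        , 316.53556894],
       [  0.        , 489.43340495, 243.02737451],
       [  0.        ,   0.        ,   1.        ]]), 'R': array([[-0.98970104, -0.14195161, -0.01848244],
       [-0.07421971,  0.61924434, -0.78168273],
       [ 0.12240627, -0.77226044, -0.62340237]]), 't': array([0.55083999, 0.0370749 , 1.02995482])}
```

View pics/top0.png

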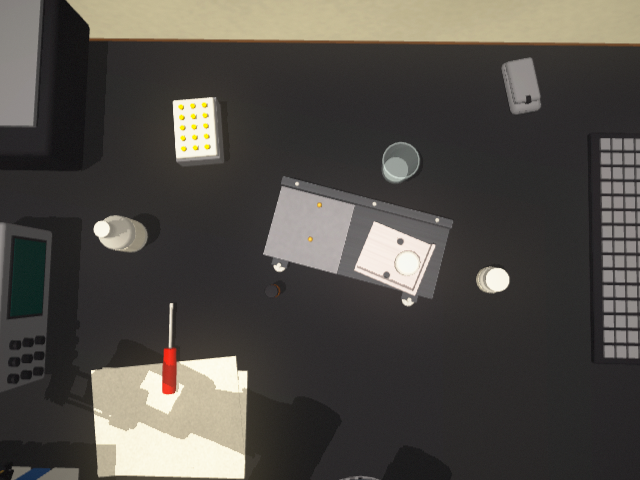

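View pics/side0.png

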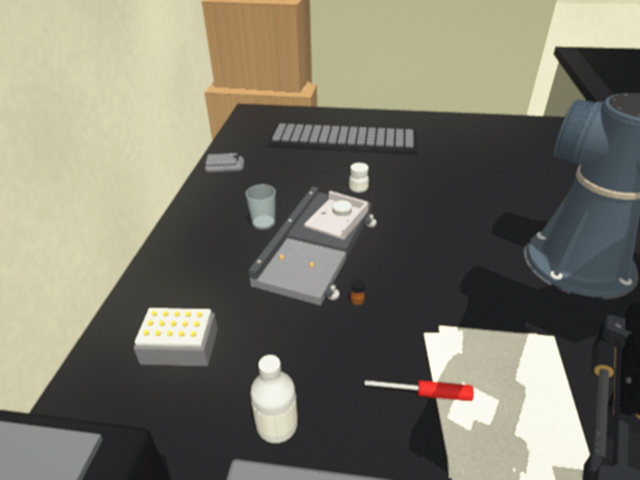

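The top view shows the pins at about (319,205) and (310,239), the plate at (395,258) on the deck, the fence on the upper side, and the jar at (493,280). Next I'll measure the pins, holes and plate corners.

```bash
cat > h.py <<'E'
import cv2,numpy as np
from rig import robot
def ray(n,uv,z):
    c=robot.calibration(n);R,t,K=c["R"],c["t"],c["mtx"]
    C=-R.T@t; d=R.T@np.linalg.inv(K)@np.array([uv[0],uv[1],1.]); return C+d*(z-C[2])/d[2]
def proj(n,X):
    c=robot.calibration(n); x=c["mtx"]@(c["R"]@np.array(X)+c["t"]); return x[:2]/x[2]
E
python3 - <<'E'
from h import *
z=np.load("pics/top0.npz");p=z["p"];d=z["d"]
cv2.imwrite("pics/top0z.png",cv2.resize(p[165:315,250:460,::-1],None,fx=3.8,fy=3.8,interpolation=cv2.INTER_CUBIC))
z2=np.load("pics/side0.npz");q=z2["p"]
cv2.imwrite("pics/side0z.png",cv2.resize(q[170:310,235:395,::-1],None,fx=4,fy=4,interpolation=cv2.INTER_CUBIC))
hsv=cv2.cvtColor(p,cv2.COLOR_RGB2HSV)
m=cv2.inRange(hsv,(8,120,80),(30,255,255));m[:, :290]=0
n,l,s,c=cv2.connectedComponentsWithStats(m)
for i in range(1,n): print("pin",s[i],c[i],ray("top",c[i],.028))
hsq=cv2.cvtColor(q,cv2.COLOR_RGB2HSV)
m=cv2.inRange(hsq,(8,110,80),(30,255,255))
n,l,s,c=cv2.connectedComponentsWithStats(m[:290])
for i in range(1,n):
  if 260<c[i][0]<330 and c[i][1]>240: print("pin side",s[i],c[i],ray("side",c[i],.027))
E
```

```text
pin [290  41 350   5 759] [464.19894598  42.96837945] [ 0.93794947 -0.18722596  0.028     ]
pin [317 203   5   4  16] [319.  204.5] [0.61836574 0.0874438  0.028     ]
pin [308 237   5   4  14] [309.78571429 238.64285714] [0.55286774 0.10362629 0.028     ]
pin side [280 255   4   4  12] [281.25       256.66666667] [0.61662756 0.09384573 0.027     ]
pin side [310 263   4   4  13] [311.38461538 264.38461538] [0.55082199 0.11036772 0.027     ]
```

View pics/top0z.png

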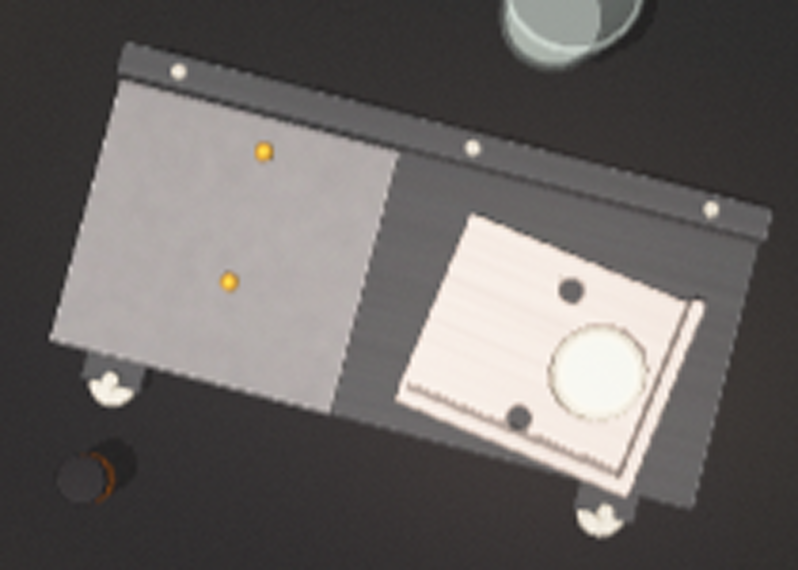

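View pics/side0z.png

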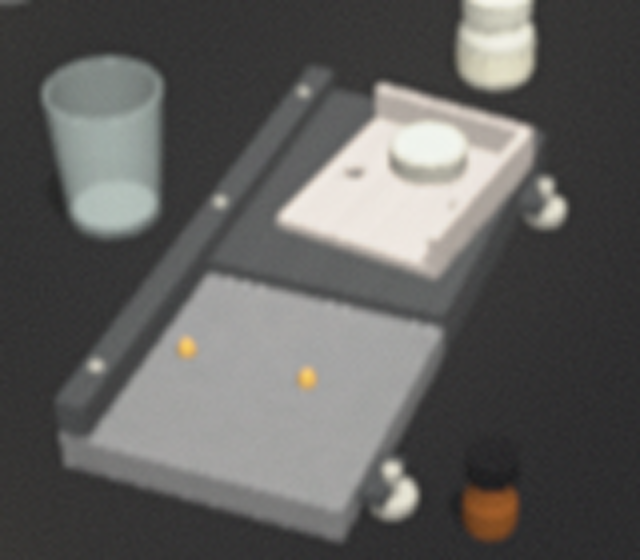

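```bash
cat >> h.py <<'E'
def fit(A,B): # local xy A -> world xy B
    A=np.array(A);B=np.array(B);a=A-A.mean(0);b=B-B.mean(0)
    th=np.arctan2((a[:,0]*b[:,1]-a[:,1]*b[:,0]).sum(),(a*b).sum())
    R=np.array([[np.cos(th),-np.sin(th)],[np.sin(th),np.cos(th)]])
    t=B.mean(0)-R@A.mean(0); return th,t,(B-(A@R.T+t))
E
python3 - <<'E'
from h import *
def zt(X,Y): return ((X+.5)/3.8-.5+250,(Y+.5)/3.8-.5+165)
def zs(X,Y): return ((X+.5)/4-.5+235,(Y+.5)/4-.5+170)
def run(n,z,pts,name):
    A=[p[2:4] for p in pts];B=[ray(n,z(p[0],p[1]),p[4]/1000)[:2]*1000 for p in pts]
    th,t,r=fit(A,B);print(n,name,th.round(4),t.round(1));print(r.round(1).tolist());return th,t
S=run("top",zt,[(264,152,34,0,28),(229,282,-34,0,28),(50,340,-85,80,21),(330,413,-85,-66,30),(692,508,-85,-250,30),(128,43,67,80,44),(771,212,67,-250,44),(398,153,51,-66,30)],"stage")
P=run("top",zt,[(472,214,50,60,36),(398,400,-50,60,46),(704,305,50,-60,56),(628,497,-50,-60,56),(571,291,34,0,36),(518,417,-34,0,36)],"plate")
def rel(S,P):
    th,t=S;c,s=np.cos(th),np.sin(th);d=P[1]-t;print("plate in stage",P[0]-th,c*d[0]+s*d[1],-s*d[0]+c*d[1])
rel(S,P)
S=run("side",zs,[(187,347,34,0,26),(307,378,-34,0,26),(345,518,-85,80,21),(443,328,-85,-66,28),(212,272,51,-66,26),(60,402,67,80,44)],"stage")
P=run("side",zs,[(279,218,50,60,36),(434,278,-50,60,36),(377,82,50,-60,56),(534,130,-50,-60,56),(354,172,34,0,36)],"plate")
rel(S,P)
for uv,z,n in [((493,280),.062,"jar"),((273,290),.048,"vial"),((401,162),.085,"beaker")]: print(n,ray("top",uv,z))
z=np.load("pics/top0.npz")["d"]
for u,v in [(300,225),(320,250),(360,270),(450,330),(200,300)]:print(z[v,u])
E
```

```text
top stage -0.2403 [585.6  95.5]
[[-0.5, -0.2], [-0.0, -0.2], [0.2, -0.5], [0.9, 0.3], [1.6, 0.3], [-0.5, -1.9], [-0.7, 1.3], [-0.9, 1.0]]
top plate -0.3772 [519.2 -53.6]
[[0.1, -0.2], [0.1, -1.4], [-0.2, 0.6], [-0.2, -0.3], [-0.3, 0.5], [0.4, 0.8]]
plate in stage -0.13698256256973804 -29.008711766280207 -160.68155286592204
side stage -0.2518 [582.9 102. ]
[[1.0, -1.8], [1.1, -2.0], [-1.4, -0.4], [1.9, 3.5], [-0.1, 2.4], [-2.6, -1.6]]
side plate -0.3835 [518.  -48.3]
[[-1.8, -0.8], [0.0, 5.3], [2.2, -3.6], [-0.2, -0.8], [-0.1, -0.1]]
plate in stage -0.13169124191072612 -25.441916882824373 -161.75922884545128
jar [ 0.48114843 -0.23112465  0.062     ]
vial [0.45480051 0.16898985 0.048     ]
beaker [ 0.69010791 -0.06009533  0.085     ]
1.0611789
1.0543567
1.0156337
1.0563197
1.0750719
```

```bash
cat >> h.py <<'E'
from scipy.spatial.transform import Rotation as Ro
TH,T=-0.2403,np.array([.5856,.0955])
def s2w(x,y):
    c,s=np.cos(TH),np.sin(TH); return T+np.array([c*x-s*y,s*x+c*y])/1000
def w2s(p):
    c,s=np.cos(TH),np.sin(TH); d=(np.array(p[:2])-T)*1000; return np.array([c*d[0]+s*d[1],-s*d[0]+c*d[1]])
def go(xw,yw,z,ang,o=None):
    # ang: world heading of tool y axis; tool pointing down
    o=robot.get_obs();R=Ro.from_quat(o["tool_rot"]).as_matrix()
    yv=np.array([np.cos(ang),np.sin(ang),0]);zv=np.array([0,0,-1.]);D=np.c_[np.cross(yv,zv),yv,zv]
    sh=R.T@(np.array([xw,yw,z])-o["position"])*100; rv=np.degrees(Ro.from_matrix(R.T@D).as_rotvec())
    print("shift cm",sh.round(2),"turn deg",rv.round(2))
    print("t",o["time"],"pos",o["position"].round(4),"stage",w2s(o["position"]).round(1),"F",o["ft_force"].round(1),"w",o["grip_width"])
E
python3 - <<'E'
from h import *
go(.45,.25,.22,TH+np.pi/2)
print(s2w(-115,-168)); go(*s2w(-115,-168),.22,TH+np.pi/2)
E
```

```text
shift cm [-34.91 -24.59   0.2 ] turn deg [-0.11 -0.02 -4.5 ]
t 0.1 pos [0.1956 0.5929 0.2217] stage [-497.2  390.3] F [-0.4 -1.   0.7] w 0.08711513561482136
[ 0.43392134 -0.04030348]
shift cm [-42.48 -52.66   0.25] turn deg [-0.11 -0.02 -4.5 ]
t 0.1 pos [0.1956 0.5929 0.2217] stage [-497.2  390.3] F [-0.4 -1.   0.7] w 0.08711513561482136
```

Emit:
{"op": "drive_tool", "data": {"targets": [-35, -24.6, 0.2, -0.1, 0, -4.5, -35, -24.6, 0.2, -0.1, 0, -4.5, -35, -24.6, 0.2, -0.1, 0, -4.5, -35, -24.6, 0.2, -0.1, 0, -4.5, -35, -24.6, 0.2, -0.1, 0, -4.5, -35, -24.6, 0.2, -0.1, 0, -4.5, -35, -24.6, 0.2, -0.1, 0, -4.5, -35, -24.6, 0.2, -0.1, 0, -4.5, -35, -24.6, 0.2, -0.1, 0, -4.5, -35, -24.6, 0.2, -0.1, 0, -4.5, -35, -24.6, 0.2, -0.1, 0, -4.5, -35, -24.6, 0.2, -0.1, 0, -4.5], "grip": -0.15}}

```text
time: 1.1
position: [0.4532, 0.2477, 0.2203]
tool_rot: [0.122, 0.992, 0.001, 0.0]
ft_force: [0.0, 0.6, 0.6]
grip_width: 0.0502
```

Run:
```python
from h import *
go(*s2w(-115,-168),.12,TH+np.pi/2)
```

```text
shift cm [ -5.12 -28.42   9.99] turn deg [ 0.09  0.04 -0.3 ]
t 1.1 pos [0.4532 0.2477 0.2203] stage [-164.8  116.3] F [0.  0.6 0.6] w 0.05022543567107947
```

Emit:
{"op": "drive_tool", "data": {"targets": [-5.1, -28.4, 0, 0, 0, -0.3, -5.1, -28.4, 0, 0, 0, -0.3, -5.1, -28.4, 0, 0, 0, -0.3, -5.1, -28.4, 5, 0, 0, -0.3, -5.1, -28.4, 10, 0, 0, -0.3, -5.1, -28.4, 14, 0, 0, -0.3, -5.1, -28.4, 14, 0, 0, -0.3, -5.1, -28.4, 14, 0, 0, -0.3, -5.1, -28.4, 14, 0, 0, -0.3, -5.1, -28.4, 14, 0, 0, -0.3, -5.1, -28.4, 14, 0, 0, -0.3, -5.1, -28.4, 14, 0, 0, -0.3]}}

```text
time: 2.1
position: [0.4333, -0.0362, 0.0807]
tool_rot: [0.117, 0.993, 0.001, 0.0]
ft_force: [0.5, 0.4, -0.4]
grip_width: 0.0499
```

Run:
```python
from h import *
go(*s2w(-115,-168),.036,TH+np.pi/2)
for n in ("top","side"):
    p,d=robot.camera(n); cv2.imwrite(f"pics/{n}1.png",p[:,:,::-1]); np.savez(f"pics/{n}1.npz",p=p,d=d)
    x,y,z=robot.get_obs()["position"]; print(n,proj(n,(x,y,z)))
    u,v=(330,190) if n=="top" else (290,160)
    cv2.imwrite(f"pics/{n}1z.png",cv2.resize(p[v:v+140,u:u+190,::-1],None,fx=4,fy=4,interpolation=cv2.INTER_CUBIC))
```

```text
shift cm [-0.15 -0.39  4.47] turn deg [0.11 0.03 0.39]
t 2.1 pos [ 0.4333 -0.0362  0.0807] stage [-116.6 -164.2] F [ 0.5  0.4 -0.4] w 0.0499016645221071
top [385.9808383  304.54012985]
side [374.3216544  205.62165079]
```

View pics/side1z.png

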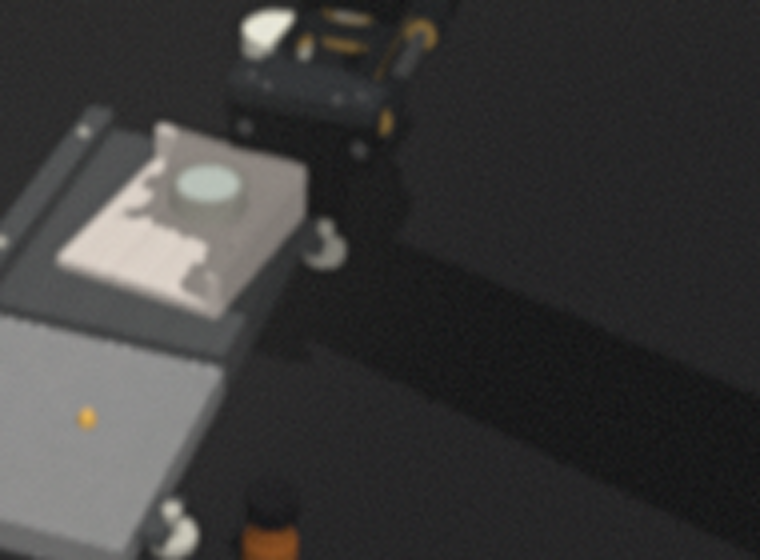

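View pics/top1z.png

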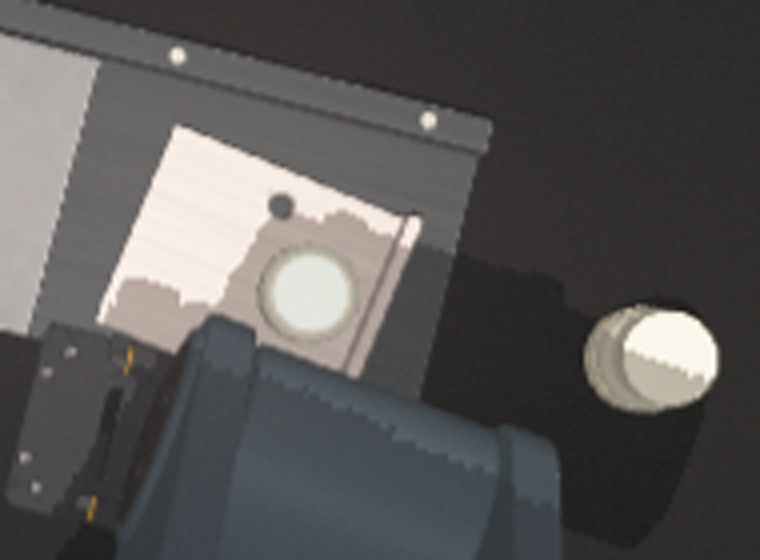

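Emit:
{"op": "drive_tool", "data": {"targets": [0, -0.4, 2.5, 0, 0, 0.4, 0, -0.4, 4.5, 0, 0, 0.4, 0, -0.4, 4.5, 0, 0, 0.4, 0, -0.4, 4.5, 0, 0, 0.4, 0, -0.4, 4.5, 0, 0, 0.4]}}

```text
time: 2.62
position: [0.4328, -0.0409, 0.0361]
tool_rot: [0.12, 0.993, 0.001, 0.001]
ft_force: [0.5, 0.6, 0.4]
grip_width: 0.0502
```

Run:
```python
from h import *
go(*s2w(-95,-168),.036,TH+np.pi/2)
```

```text
shift cm [-2.1   0.09  0.01] turn deg [ 0.09  0.09 -0.03]
t 2.6167 pos [ 0.4328 -0.0409  0.0361] stage [-116.  -168.9] F [0.5 0.6 0.4] w 0.050168772015526095
```

Emit:
{"op": "drive_tool", "data": {"targets": [-0.4, 0, 0, 0, 0, 0, -0.8, 0, 0, 0, 0, 0, -1.2, 0, 0, 0, 0, 0, -1.5, 0, 0, 0, 0, 0, -1.8, 0, 0, 0, 0, 0, -2.1, 0, 0, 0, 0, 0, -2.4, 0, 0, 0, 0, 0, -2.7, 0, 0, 0, 0, 0, -3.0, 0, 0, 0, 0, 0, -3.3, 0, 0, 0, 0, 0, -3.5, 0, 0, 0, 0, 0]}}

```text
time: 3.53
position: [0.467, -0.05, 0.0349]
tool_rot: [0.121, 0.993, 0.001, 0.001]
ft_force: [-0.6, -0.8, 0.1]
grip_width: 0.05
```

Run:
```python
from h import *
p,d=robot.camera("top"); cv2.imwrite("pics/top2z.png",cv2.resize(p[165:315,250:460,::-1],None,fx=3.8,fy=3.8,interpolation=cv2.INTER_CUBIC))
go(*s2w(-58,-168),.036,TH+np.pi/2)
```

```text
shift cm [-2.19  0.16 -0.1 ] turn deg [ 0.09  0.12 -0.1 ]
t 3.5833 pos [ 0.4676 -0.0502  0.035 ] stage [ -79.9 -169.6] F [ 0.2  0.6 -1.1] w 0.049937353786562624
```

View pics/top2z.png

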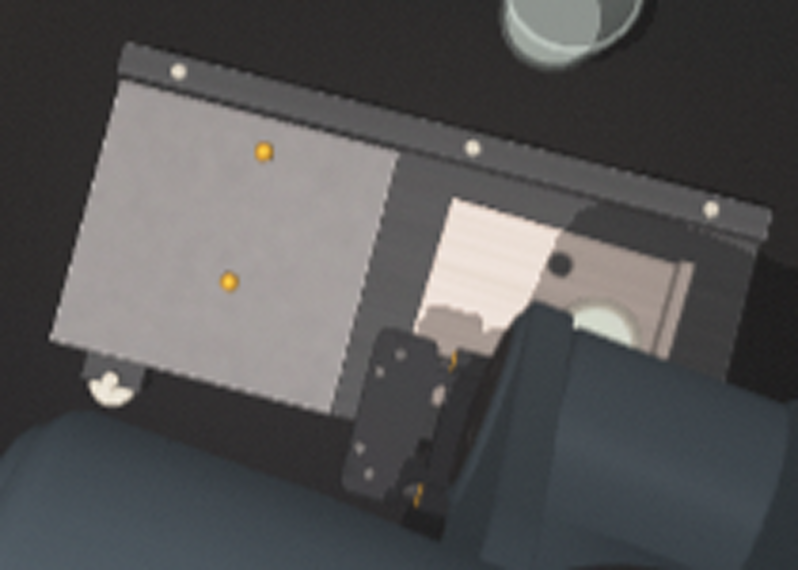

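The plate has turned parallel to the stage, with its far edge running from (455,199) to (693,263). About 20 mm is left before it meets the fence.

Emit:
{"op": "drive_tool", "data": {"targets": [-0.3, 0, 0, 0, 0, 0, -0.6, 0, 0, 0, 0, 0, -0.9, 0, 0, 0, 0, 0, -1.2, 0, 0, 0, 0, 0, -1.4, 0, 0, 0, 0, 0, -1.6, 0, 0, 0, 0, 0, -1.7, 0, 0, 0, 0, 0, -1.8, 0, 0, 0, 0, 0, -1.8, 0, 0, 0, 0, 0]}}

```text
time: 4.33
position: [0.484, -0.0541, 0.0351]
tool_rot: [0.121, 0.993, 0.001, 0.0]
ft_force: [-1.0, 0.1, -0.9]
grip_width: 0.0501
```

Run:
```python
from h import *
p,d=robot.camera("top"); cv2.imwrite("pics/top3z.png",cv2.resize(p[165:315,250:460,::-1],None,fx=3.8,fy=3.8,interpolation=cv2.INTER_CUBIC))
go(*s2w(-58,-168),.036,TH+np.pi/2)
```

```text
shift cm [-0.51  0.15 -0.09] turn deg [ 0.1   0.04 -0.1 ]
t 4.3833 pos [ 0.484  -0.0541  0.0351] stage [ -63.1 -169.5] F [-0.8  0.1 -1.8] w 0.04990632346326845
```

View pics/top3z.png

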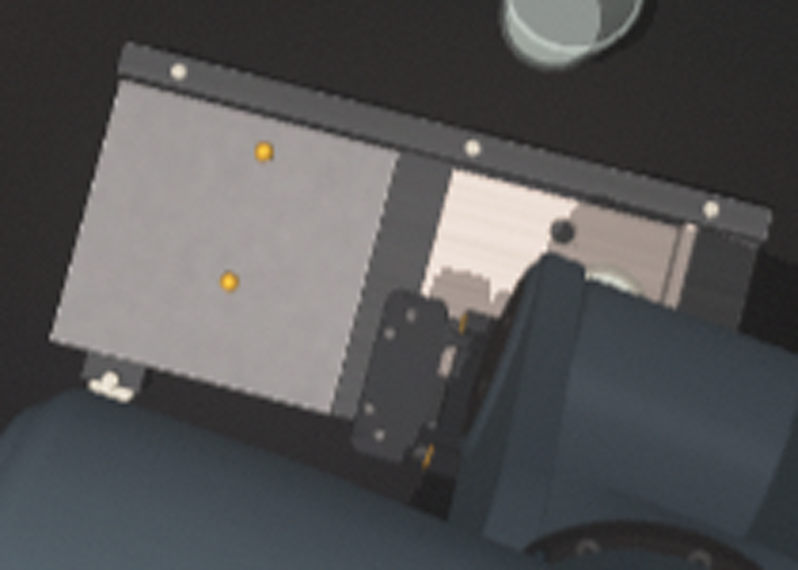

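Almost at the fence. I'll creep in until the force rises.

Emit:
{"op": "drive_tool", "data": {"targets": [-0.1, 0, 0, 0, 0, 0, -0.2, 0, 0, 0, 0, 0, -0.3, 0, 0, 0, 0, 0, -0.3, 0, 0, 0, 0, 0]}}

```text
time: 4.72
position: [0.4872, -0.055, 0.0351]
tool_rot: [0.121, 0.993, 0.001, 0.001]
ft_force: [-1.4, 0.5, -1.3]
grip_width: 0.05
```

Emit:
{"op": "drive_tool", "data": {"targets": [-0.1, 0, 0, 0, 0, 0, -0.2, 0, 0, 0, 0, 0, -0.2, 0, 0, 0, 0, 0]}}

```text
time: 4.97
position: [0.4873, -0.055, 0.0351]
tool_rot: [0.121, 0.993, 0.001, -0.001]
ft_force: [-4.1, -0.1, 3.6]
grip_width: 0.0501
```

Emit:
{"op": "drive_tool", "data": {"targets": [-0.15, 0, 0, 0, 0, 0, -0.25, 0, 0, 0, 0, 0, -0.25, 0, 0, 0, 0, 0]}}

```text
time: 5.22
position: [0.4873, -0.0549, 0.0349]
tool_rot: [0.121, 0.993, 0.001, -0.004]
ft_force: [-8.2, 0.3, 5.1]
grip_width: 0.0503
```

Run:
```python
from h import *
go(*s2w(-120,-168),.036,TH+np.pi/2)
```

```text
shift cm [ 6.03  0.14 -0.06] turn deg [ 0.12 -0.45 -0.08]
t 5.2167 pos [ 0.4873 -0.0549  0.0349] stage [ -59.7 -169.4] F [-8.2  0.3  5.1] w 0.050286202309499484
```

Emit:
{"op": "drive_tool", "data": {"targets": [1, 0, 0, 0, 0, 0, 3, 0, 0, 0, 0, 0, 4, 0, -4, 0, 0, 0, 4, 0, -8, 0, 0, 0, 4, 0, -10, 0, 0, 0, 4, 0, -10, 0, 0, 0]}}

```text
time: 5.72
position: [0.4566, -0.0479, 0.1391]
tool_rot: [0.121, 0.993, -0.001, 0.007]
ft_force: [0.6, 0.3, -0.5]
grip_width: 0.05
```

Run:
```python
from h import *
print(robot.get_obs()["q"])
p,d=robot.camera("top"); cv2.imwrite("pics/top4z.png",cv2.resize(p[165:315,250:460,::-1],None,fx=3.8,fy=3.8,interpolation=cv2.INTER_CUBIC))
go(*s2w(0,-255),.13,TH);go(*s2w(0,-255),.13,TH+np.pi)
```

```text
[-0.35004879  0.44188613  1.93263212  0.00299438  0.75335646 -1.68098922]
shift cm [-9.25 -8.5   0.83] turn deg [ 0.51  0.43 89.9 ]
t 5.7667 pos [ 0.4554 -0.0475  0.1374] stage [ -92.4 -169.9] F [-0.4 -0.6 -0.6] w 0.04988734981155777
shift cm [-9.25 -8.5   0.83] turn deg [ -0.43   0.51 -90.1 ]
t 5.7667 pos [ 0.4554 -0.0475  0.1374] stage [ -92.4 -169.9] F [-0.4 -0.6 -0.6] w 0.04988734981155777
```

View pics/top4z.png

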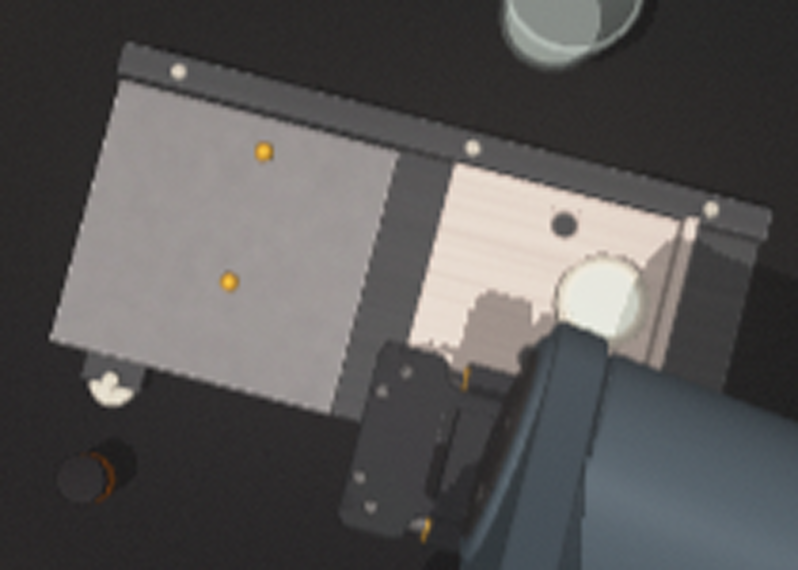

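Emit:
{"op": "drive_tool", "data": {"targets": [-2, -2, 0, 0, 0, 7, -4, -4, 0, 0, 0, 14, -6, -6, 0, 0, 0, 21, -8, -8, 0, 0, 0, 28, -9.3, -8.5, 0, 0, 0, 35, -9.3, -8.5, 0, 0, 0, 42, -9.3, -8.5, 0, 0, 0, 49, -9.3, -8.5, 0, 0, 0, 56, -9.3, -8.5, 0, 0, 0, 63, -9.3, -8.5, 0, 0, 0, 70, -9.3, -8.5, 0, 0, 0, 77, -9.3, -8.5, 0, 0, 0, 84]}}

```text
time: 6.77
position: [0.5222, -0.1514, 0.1334]
tool_rot: [0.756, 0.655, 0.001, -0.0]
ft_force: [-1.4, -0.5, -0.1]
grip_width: 0.0502
```

Run:
```python
from h import *
go(*s2w(0,-255),.08,TH)
p,d=robot.camera("top"); cv2.imwrite("pics/top5z.png",cv2.resize(p[165:315,250:460,::-1],None,fx=3.8,fy=3.8,interpolation=cv2.INTER_CUBIC))
```

```text
shift cm [-0.05  0.27  5.34] turn deg [ 0.02 -0.11  5.53]
t 6.7667 pos [ 0.5222 -0.1514  0.1334] stage [  -2.8 -254.9] F [-1.4 -0.5 -0.1] w 0.05018951129724912
```

View pics/top5z.png

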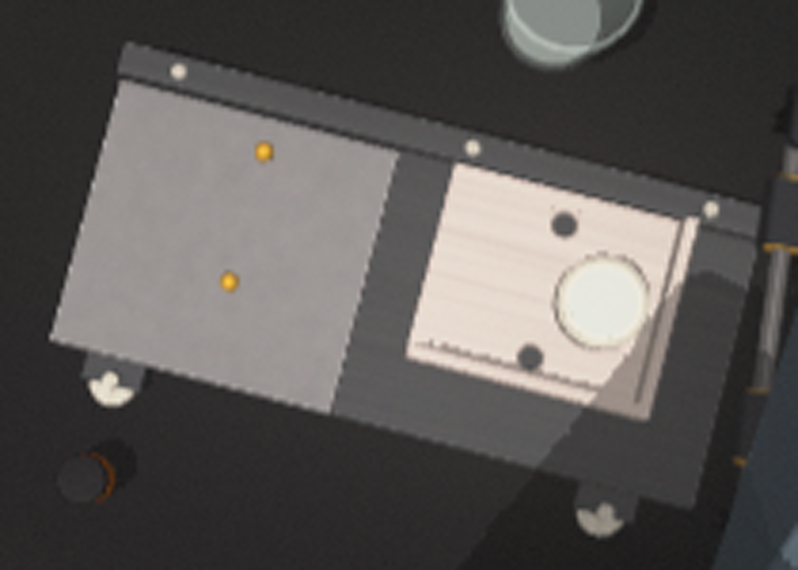

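Emit:
{"op": "drive_tool", "data": {"targets": [0, 0.3, 2, 0, 0, 5.5, 0, 0.3, 5, 0, 0, 5.5, 0, 0.3, 8, 0, 0, 5.5, 0, 0.3, 9.7, 0, 0, 5.5, 0, 0.3, 9.7, 0, 0, 5.5, 0, 0.3, 9.7, 0, 0, 5.5, 0, 0.3, 9.7, 0, 0, 5.5]}}

```text
time: 7.4
position: [0.5257, -0.1518, 0.0382]
tool_rot: [0.784, 0.62, 0.001, 0.0]
ft_force: [0.9, -0.3, 0.5]
grip_width: 0.0503
```

Run:
```python
from h import *
go(*s2w(0,-69.5),.036,TH)
def zt(X,Y): return ((X+.5)/3.8-.5+250,(Y+.5)/3.8-.5+165)
for a in [(565,225),(530,358)]: print(w2s(ray("top",zt(*a),.036)))
for a in [(692,218),(648,420)]: print(w2s(ray("top",zt(*a),.056)))
```

```text
shift cm [18.5   0.08  0.24] turn deg [ 0.08 -0.08  0.45]
t 7.4 pos [ 0.5257 -0.1518  0.0382] stage [   0.7 -254.5] F [ 0.9 -0.3  0.5] w 0.050340978156216694
[  35.22571437 -153.95619053]
[ -32.92010831 -153.59596699]
[  51.48335251 -210.50858802]
[ -48.69287592 -213.83940646]
```

Emit:
{"op": "drive_tool", "data": {"targets": [1, 0, 0.1, 0, 0, 0.4, 2, 0, 0.2, 0, 0, 0.4, 2.5, 0, 0.2, 0, 0, 0.4, 3, 0, 0.2, 0, 0, 0.4, 3.4, 0, 0.2, 0, 0, 0.4, 3.8, 0, 0.2, 0, 0, 0.4, 4.2, 0, 0.2, 0, 0, 0.4, 4.6, 0, 0.2, 0, 0, 0.4, 5, 0, 0.2, 0, 0, 0.4, 5.5, 0, 0.2, 0, 0, 0.4, 6, 0, 0.2, 0, 0, 0.4, 6.5, 0, 0.2, 0, 0, 0.4]}}

```text
time: 8.4
position: [0.5407, -0.0894, 0.0369]
tool_rot: [0.786, 0.618, 0.001, 0.001]
ft_force: [-1.4, -4.4, 2.7]
grip_width: 0.0502
```

Run:
```python
from h import *
p,d=robot.camera("top"); cv2.imwrite("pics/top6z.png",cv2.resize(p[165:315,250:460,::-1],None,fx=3.8,fy=3.8,interpolation=cv2.INTER_CUBIC))
go(*s2w(0,-69.5),.036,TH)
```

```text
shift cm [11.98 -0.02  0.1 ] turn deg [ 0.13 -0.04  0.05]
t 8.45 pos [ 0.5409 -0.0884  0.0369] stage [   0.3 -189.3] F [-1.3 -2.9  2.5] w 0.049975306694013934
```

View pics/top6z.png

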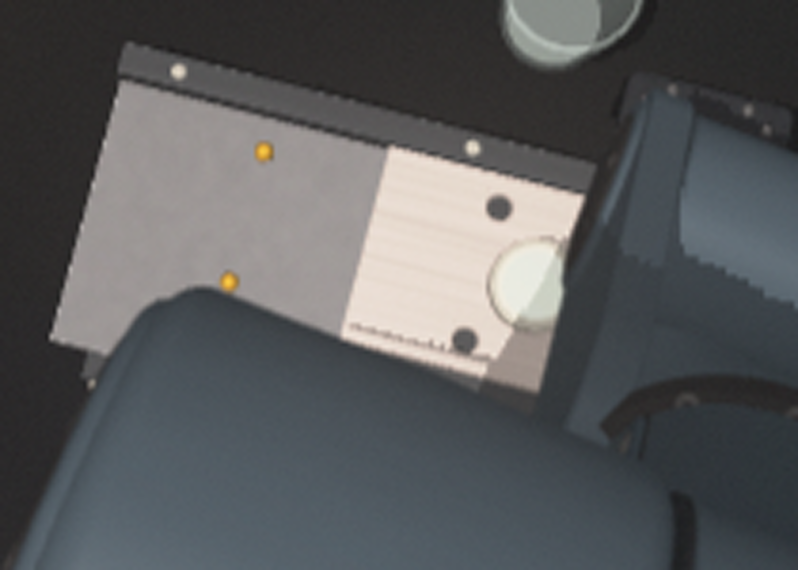

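The plate slides straight along the fence, and hole_b is now at about (499,208). I'll continue.

Emit:
{"op": "drive_tool", "data": {"targets": [0.5, 0, 0, 0, 0, 0, 1, 0, 0, 0, 0, 0, 1.5, 0, 0, 0, 0, 0, 2, 0, 0, 0, 0, 0, 2.5, 0, 0, 0, 0, 0, 3, 0, 0, 0, 0, 0, 3.5, 0, 0, 0, 0, 0, 4, 0, 0, 0, 0, 0, 4.5, 0, 0, 0, 0, 0, 5, 0, 0, 0, 0, 0, 5.5, 0, 0, 0, 0, 0, 6, 0, 0, 0, 0, 0]}}

```text
time: 9.45
position: [0.5548, -0.0302, 0.0365]
tool_rot: [0.787, 0.617, 0.001, 0.0]
ft_force: [-0.7, -3.8, 3.7]
grip_width: 0.05
```

Run:
```python
from h import *
p,d=robot.camera("top"); cv2.imwrite("pics/top7z.png",cv2.resize(p[165:315,250:460,::-1],None,fx=3.8,fy=3.8,interpolation=cv2.INTER_CUBIC))
go(*s2w(0,-69.5),.036,TH)
```

```text
shift cm [5.88 0.02 0.05] turn deg [ 0.07 -0.12  0.01]
t 9.5 pos [ 0.5549 -0.0291  0.0364] stage [-1.000e-01 -1.283e+02] F [ 0.2 -3.4  2.2] w 0.050124950896602787
```

View pics/top7z.png

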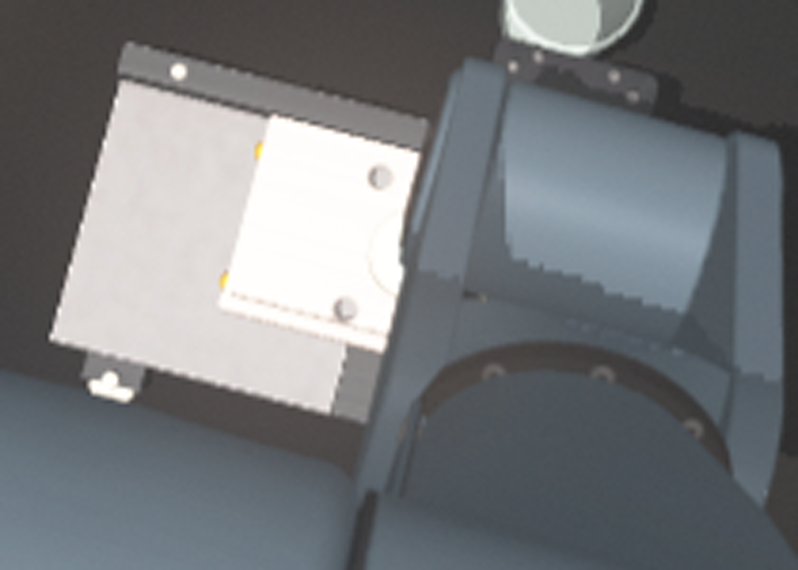

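Run:
```python
from h import *
def zt(X,Y): return ((X+.5)/3.8-.5+250,(Y+.5)/3.8-.5+165)
for a in [(379,177),(345,309)]: print(w2s(ray("top",zt(*a),.036)))
print(w2s(ray("top",zt(264,152),.028)),w2s(ray("top",zt(229,282),.028)))
```

```text
[ 34.93538782 -59.0886836 ]
[-32.84292712 -59.48442088]
[33.54871255 -0.28532521] [-34.03886629  -0.19497783]
```

Emit:
{"op": "drive_tool", "data": {"targets": [0.5, 0, 0, 0, 0, 0, 1, 0, 0, 0, 0, 0, 1.5, 0, 0, 0, 0, 0, 2, 0, 0, 0, 0, 0, 2.5, 0, 0, 0, 0, 0, 3, 0, 0, 0, 0, 0, 3.5, 0, 0, 0, 0, 0, 4, 0, 0, 0, 0, 0, 4.4, 0, 0, 0, 0, 0, 4.7, 0, 0, 0, 0, 0, 4.8, 0, 0, 0, 0, 0]}}

```text
time: 10.42
position: [0.5655, 0.0176, 0.0358]
tool_rot: [0.787, 0.617, 0.001, -0.001]
ft_force: [-0.1, -2.4, -0.2]
grip_width: 0.0498
```

Run:
```python
from h import *
p,d=robot.camera("top"); cv2.imwrite("pics/top8z.png",cv2.resize(p[165:315,250:460,::-1],None,fx=3.8,fy=3.8,interpolation=cv2.INTER_CUBIC))
q,d=robot.camera("side"); cv2.imwrite("pics/side8z.png",cv2.resize(q[170:310,235:395,::-1],None,fx=4,fy=4,interpolation=cv2.INTER_CUBIC))
go(*s2w(0,-69.5),.036,TH)
```

```text
shift cm [ 1.11  0.09 -0.01] turn deg [-0.04 -0.14 -0.  ]
t 10.5167 pos [0.5655 0.0174 0.0359] stage [ -0.9 -80.6] F [0.4 0.8 0.1] w 0.050120545740337294
```

View pics/top8z.png

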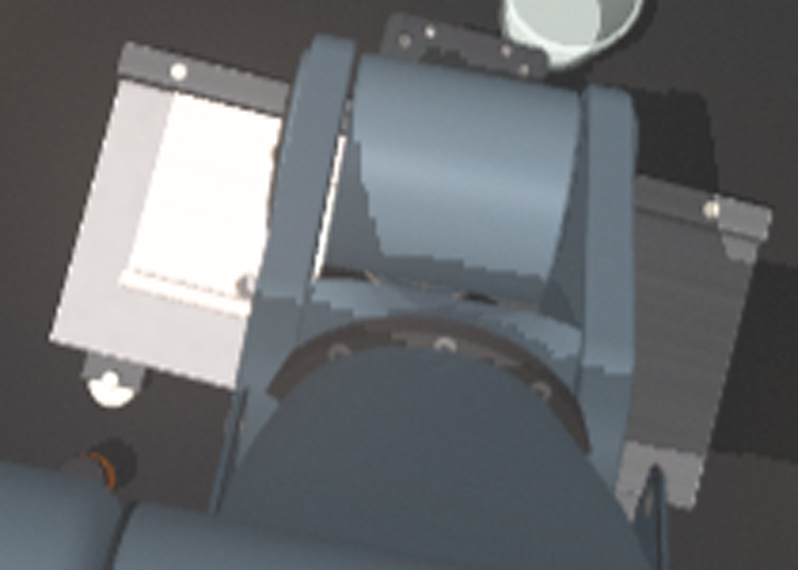

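View pics/side8z.png

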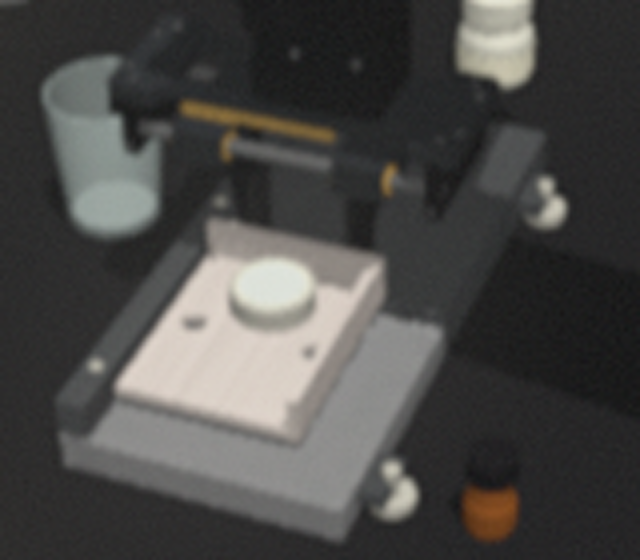

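The side view shows the plate bridging from the deck to the pins, level and against the fence, about 11 mm short. From here I'll creep.

Emit:
{"op": "drive_tool", "data": {"targets": [0.1, 0, 0, 0, 0, 0, 0.2, 0, 0, 0, 0, 0, 0.3, 0, 0, 0, 0, 0, 0.4, 0, 0, 0, 0, 0, 0.5, 0, 0, 0, 0, 0, 0.6, 0, 0, 0, 0, 0, 0.7, 0, 0, 0, 0, 0, 0.7, 0, 0, 0, 0, 0]}}

```text
time: 11.18
position: [0.5677, 0.0238, 0.0364]
tool_rot: [0.787, 0.617, 0.001, -0.0]
ft_force: [0.1, 0.9, 0.3]
grip_width: 0.0501
```

Run:
```python
from h import *
q,d=robot.camera("side"); cv2.imwrite("pics/side9z.png",cv2.resize(q[170:310,235:395,::-1],None,fx=4,fy=4,interpolation=cv2.INTER_CUBIC))
go(*s2w(0,-69.5),.036,TH)
```

```text
shift cm [0.45 0.03 0.04] turn deg [ 0.04 -0.12  0.  ]
t 11.2333 pos [0.5677 0.0237 0.0364] stage [ -0.3 -74. ] F [ 0.2  0.1 -1.2] w 0.05006762388716957
```

View pics/side9z.png

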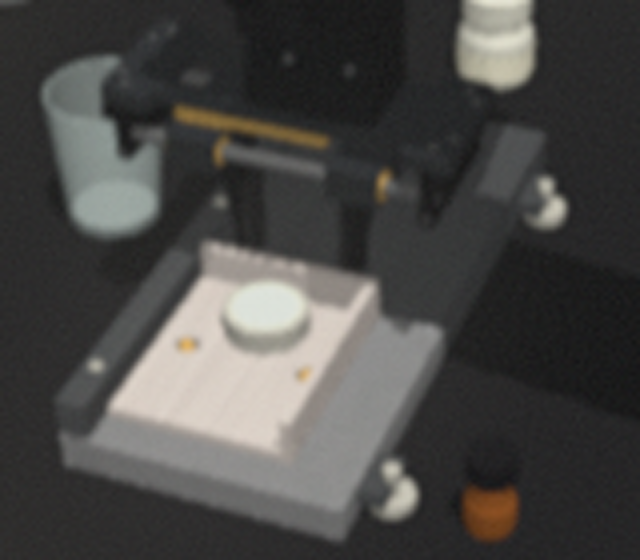

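Brass shows in both holes at (188,345) and (304,374), and the rear edge has dropped. I'll creep on and watch the force.

Emit:
{"op": "drive_tool", "data": {"targets": [0.1, 0, 0, 0, 0, 0, 0.2, 0, 0, 0, 0, 0, 0.2, 0, 0, 0, 0, 0]}}

```text
time: 11.48
position: [0.568, 0.0256, 0.0363]
tool_rot: [0.787, 0.617, 0.001, -0.0]
ft_force: [-0.2, -0.2, -0.5]
grip_width: 0.0498
```

Emit:
{"op": "drive_tool", "data": {"targets": [0.1, 0, 0, 0, 0, 0, 0.2, 0, 0, 0, 0, 0, 0.2, 0, 0, 0, 0, 0]}}

```text
time: 11.73
position: [0.5683, 0.0271, 0.0363]
tool_rot: [0.787, 0.617, 0.0, -0.0]
ft_force: [0.0, -1.7, 0.6]
grip_width: 0.0501
```

Run:
```python
from h import *
q,d=robot.camera("side"); cv2.imwrite("pics/side10z.png",cv2.resize(q[170:310,235:395,::-1],None,fx=4,fy=4,interpolation=cv2.INTER_CUBIC))
go(*s2w(0,-69.5),.036,TH)
```

```text
shift cm [0.1  0.05 0.03] turn deg [ 0.   -0.08  0.02]
t 11.7833 pos [0.5683 0.0271 0.0363] stage [ -0.5 -70.5] F [-0.7 -1.9  0.1] w 0.04991013535980865
```

View pics/side10z.png

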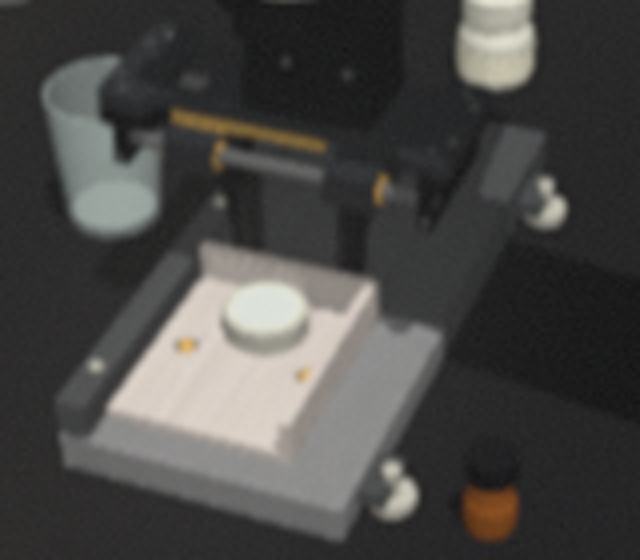

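Emit:
{"op": "drive_tool", "data": {"targets": [0.1, 0, 0, 0, 0, 0, 0.2, 0, 0, 0, 0, 0, 0.2, 0, 0, 0, 0, 0]}}

```text
time: 12.03
position: [0.5688, 0.0289, 0.0363]
tool_rot: [0.787, 0.617, 0.0, -0.0]
ft_force: [-1.2, -4.0, 0.8]
grip_width: 0.0504
```

Emit:
{"op": "drive_tool", "data": {"targets": [0.1, 0, 0, 0, 0, 0, 0.2, 0, 0, 0, 0, 0, 0.2, 0, 0, 0, 0, 0]}}

```text
time: 12.28
position: [0.5688, 0.0291, 0.0363]
tool_rot: [0.786, 0.618, -0.001, 0.0]
ft_force: [-3.2, -10.8, 2.0]
grip_width: 0.0499
```

The plate stopped against the pins at 11 N. I'll back off and check it.

Emit:
{"op": "drive_tool", "data": {"targets": [-1, 0, 0, 0, 0, 0, -3, 0, 0, 0, 0, 0, -4, 0, -3, 0, 0, 0, -6, 0, -7, 0, 0, 0, -9, 0, -11, 0, 0, 0, -12, 0, -14, 0, 0, 0, -16, 0, -14, 0, 0, 0, -20, 0, -14, 0, 0, 0, -24, 0, -14, 0, 0, 0, -26, 0, -14, 0, 0, 0, -26, 0, -14, 0, 0, 0, -26, 0, -14, 0, 0, 0]}}

```text
time: 13.28
position: [0.5071, -0.2225, 0.1757]
tool_rot: [0.788, 0.616, 0.001, -0.001]
ft_force: [0.4, 0.8, -0.1]
grip_width: 0.0504
```

Run:
```python
from h import *
p,d=robot.camera("top"); cv2.imwrite("pics/top11z.png",cv2.resize(p[165:315,250:460,::-1],None,fx=3.8,fy=3.8,interpolation=cv2.INTER_CUBIC));np.savez("pics/top11.npz",p=p,d=d)
q,d=robot.camera("side"); cv2.imwrite("pics/side11z.png",cv2.resize(q[190:310,235:395,::-1],None,fx=5,fy=5,interpolation=cv2.INTER_CUBIC))
np.savez("pics/side11.npz",p=q,d=d)
```

```text
(no output)
```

View pics/top11z.png

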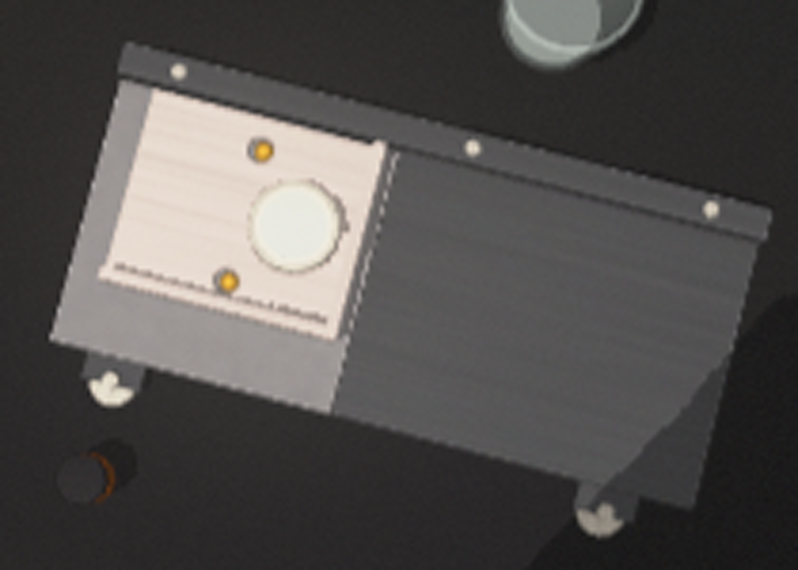

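View pics/side11z.png

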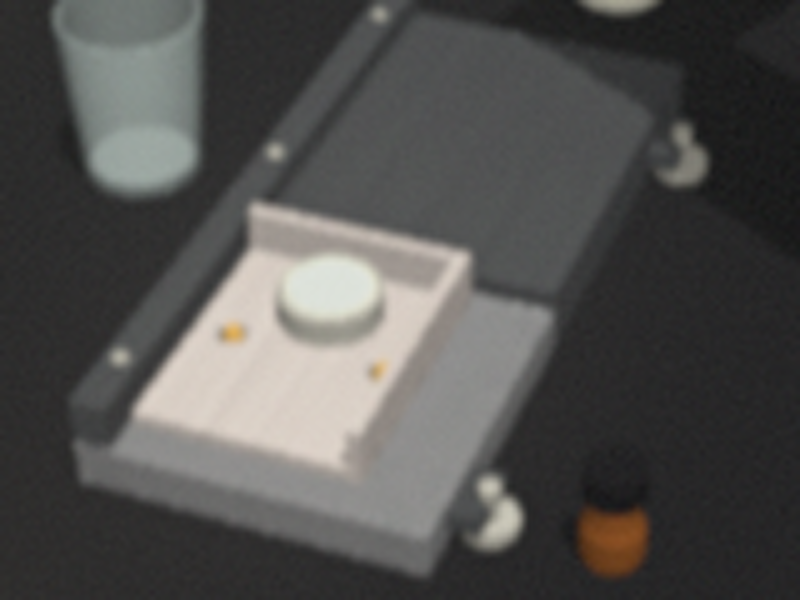

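Both pins show through the holes in the top view, at (262,151) and (228,282). I'll check height and level with the depth map.

Run:
```python
from h import *
import numpy as np
def cloud(n,poly,f,off):
    z=np.load(f"pics/{n}11.npz");d=z["d"];m=np.zeros(d.shape,np.uint8)
    cv2.fillPoly(m,[np.array([((x+.5)/f-.5+off[0],(y+.5)/f-.5+off[1]) for x,y in poly]).round().astype(np.int32)],1)
    v,u=np.nonzero((m>0)&(d>0));c=robot.calibration(n);X=(np.linalg.inv(c["mtx"])@np.c_[u,v,np.ones(len(u))].T*d[v,u])
    return ((X.T-c["t"])@c["R"])
def plane(P):
    A=np.c_[P[:,:2]-P[:,:2].mean(0),np.ones(len(P))];s=np.linalg.lstsq(A,P[:,2],rcond=None)[0];return s
for n,f,off,polys in [("top",3.8,(250,165),{"plate":[(158,100),(245,122),(225,265),(115,255)],"plateR":[(280,130),(365,150),(350,190),(330,175)],"seat":[(118,100),(140,105),(95,290),(62,325)],"deck":[(410,170),(730,245),(690,330),(360,400)]}),
  ("side",5,(235,190),{"plate":[(225,350),(250,365),(365,385),(330,455),(160,410)],"seat":[(480,310),(540,320),(480,430),(420,420)],"deck":[(430,40),(620,100),(540,280),(310,195)]})]:
    for k,p in polys.items():
        P=cloud(n,p,f,off);s=plane(P);print(n,k,len(P),"slope",s[:2].round(4),"z",(s[2]*1000).round(1))
def zt(X,Y): return ((X+.5)/3.8-.5+250,(Y+.5)/3.8-.5+165)
z=np.load("pics/top11.npz")["p"]
run=[(152,90,50,60,27),(384,142,50,-60,47),(336,338,-50,-60,47),(261,150,34,0,27),(226,281,-34,0,27)]
th,t,r=fit([a[2:4] for a in run],[ray("top",zt(*a[:2]),a[4]/1000)[:2]*1000 for a in run])
print(th-TH,w2s(t/1000),r.round(1).tolist())
```

```text
top plate 1109 slope [0.0005 0.0033] z 27.8
top plateR 174 slope [-0.0411  0.0336] z 27.8
top seat 388 slope [-0.0449 -0.1467] z 22.1
top deck 3660 slope [-0.0033 -0.    ] z 31.0
side plate 497 slope [0.0016 0.0094] z 24.8
side seat 322 slope [-0.0191  0.0052] z 19.0
side deck 1768 slope [-0.0003  0.0026] z 27.7
0.01254367296571074 [0.34818859 1.7573996 ] [[0.1, -0.1], [-0.1, 0.6], [0.4, -0.0], [-0.2, -0.7], [-0.2, 0.2]]
```

Run:
```python
from rig import robot
print(robot.get_obs()["ft_force"].round(1)); print(robot.hand_in())
```

```text
[-0.2  0.3  0.2]
the job is handed in; nothing more can be done
None
```

The plate is seated on both pins and lies flat on the lower seat. I handed the job in at about 13.4 s; the hand-in reports no verdict.

**What I did:** With the fingers open about 50 mm, I pushed the near lip in +x. That turned the plate parallel to the stage and pressed it against the fence at 8 N. I then turned the tool 90° and pushed the rear lip along +y. The rear edge dropped off the deck, and the plate stopped against the pins at 11 N. I backed off and raised the arm clear.

**Last checks:**
- **On the pins:** both pins show through the holes in both views.
- **Fully down:** the plate top measured 3.2 mm (top camera) and 2.9 mm (side camera) below deck level; 3.0 mm is expected when seated.
- **Level:** the main plate area measured within 0.01 rad in both views.
- **Robot clear:** the wrist force was about 0 N after retreating.
- **Bystanders:** the beaker and vial looked unmoved. I did not measure any of the bystanders again at the end, and the bottle, screwdriver and tip box were outside the later pictures.

**Disagreements:**
- **Camera offset:** the two cameras differed by about 6 mm in the stage's y position. I relied on the top camera and on contact force.
- **Rough pose fit:** the final fit from the top image put the plate 1.8 mm forward and turned 0.013 rad. That is more than the 1.25 mm hole clearance allows, so I took it as pixel error.
- **Noisy depth patches:** a small depth patch at the rear of the plate and the top camera's seat patch gave steep slopes. I put that down to edge pixels and did not use them.

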